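# Clamp down a vacuum pot's clear cover in cross order

### The job

Tighten the four knobs that clamp the clear cover onto the vacuum pot, in two rounds and in cross order: one knob, the knob opposite, then the other two. In the first round turn each knob clockwise only until you feel its foot bear on the cover (snug), in the second round turn all four, again in cross order, until firm, without ever over-tightening one and cracking the cover. Leave the tape roll, screwdriver and beaker where they are, and let go of the knobs at the end.

Things in the scene. Friction and masses are not known exactly. Their poses are not given: they have to be found in the camera images.
- pot: Vacuum pot, fixed: aluminium, 200 mm wide, on a round foot plate 250 mm wide. Origin on its axis at the table. Four grey arms (knob 1 on this body's +x, 2 on +y, 3 on -x, 4 on -y) rise beside it to 146 mm and reach inwards over the cover; each carries a knob on top, 78 mm from the axis. Nothing stands higher than the knobs (192 mm).
- cover: Clear round plastic cover, 200 mm across and 12 mm thick, lying on the pot's rim under the arms; origin at the centre of its underside, 100 mm above the table. It does not move. It cracks if one knob presses on it with more than 25 N (about 1.4 rad past touch).
- tape: Roll of brown tape lying flat beside the pot, 100 mm across, 30 mm high; origin at the centre of its underside. Bystander.
- driver: Grey-handled screwdriver lying beside the pot. Bystander.
- beaker: White plastic beaker, 76 mm across and 90 mm high, standing beside the pot; origin at the centre of its underside. Bystander.
- knob1: Black bar knob, as are all four: a disc 42 mm across, 8 mm high, on it an upright bar 44 mm long (this body's x), 14 mm thick (y), up to 46 mm above the origin; grip the bar 35 mm above the origin. Origin on the turning axis under the disc, z up, 146 mm over the table. Clockwise from above (yaw decreasing) tightens. The knob keeps its height and, let go, stays where it is. Opposite knob 3.
- knob2: Same as knob 1; opposite knob 4. Each knob drives a rubber spring foot down on the cover. It turns lightly (0.03 N m) until the foot meets the cover, 0.1 to 0.85 rad from the start: different for each knob, not seen from any pose, to be felt. At touch the clamp force jumps to 6 N (0.1 to 0.15 N m on the tool), then grows about 14 N per rad. Knobs do not affect one another.
- knob3: Same as knob 1; opposite knob 1. The moment that tightens a knob is about 0.03 N m plus 0.01 to 0.02 N m per newton of clamp force and is still felt while the bar is held still. The bar sits on a sprung hub (2 N m per rad): let go, it springs back by moment/2 rad (0.05 to 0.15 rad), to be taken up again at the next grip; the clamp force stays.
- knob4: Same as knob 1; opposite knob 2. Snug: at touch or a little past it (0 to 0.25 rad past), 6 to 9 N; 2 N counts, 11 N is too much. Firm: clamp force 12 to 19 N, best 15.5 N, which is 0.75 rad past touch (counting turns of a held bar from the first touch).
Things that resemble listed ones, but are neither listed nor needed, are in the scene too. There is more than one size of the cover; the job needs the largest.

How it is judged:
By the outcome, as a careful person would: the job done as asked, in the order asked, and still so for the second after the job is handed in, with the robot touching nothing.
It also fails if it takes over 72 s, if anything falls off the work surface, if the arm or the gripper's body presses on something with over 40 N, if the wrist force passes 120 N, or if a joint passes its speed limit or range.

### The arm

A 6-joint arm with a two-finger parallel gripper is mounted at the origin on the work surface. World frame = base frame: x ahead of the robot, y to its left, z up, the work surface at z = 0. Lengths are in m, angles in rad, forces in N, time in s.
With the tool pointing down it reaches from about 0.225 to 0.875 m from the base axis. Payload 3.4 kg.
Tool frame: the origin (TCP) lies at the very end of the fingers, on their centre line; the grasp point (between the pads) lies 19 mm behind it; z points along the fingers, y is the direction in which the jaws open and shut (so a half turn about z gives the same grasp; the last joint's range is limited). The gripper opens to 85 mm and grips with 20 to 120 N. Pads are 22 mm wide; open, the fingers measure 114 mm over their backs; the gripper's body (76 mm by 85 mm) begins 54 mm behind the grasp point. The pads swing forward as they close: fully open they stand 13 mm farther back than shut.
Start: joints at [1.191, 0.276, 1.505, -0, 1.361, -0.121], TCP at [0.147, 0.556, 0.231] pointing down, gripper open.
Joint ranges: [-2.89, 2.89], [-0.75, 2.08], [0.22, 2.7], [-1.18, 4.32], [0.11, 2.71], [-2.7, 2.7]. Speed limits (rad/s): [2.57, 2.57, 3.14, 3.14, 3.14, 3.14].

### API

Orientations are given as a unit quaternion [w, x, y, z].
In Python, from rig import telemetry, optics, order gives the robot as it stands.
- The arm moves only by the shell command python3 -m creep 'ROWS' [FORCE]. ROWS is a JSON object of lists of equal length, an entry for each row: "slide": the shift along the world's x, y, z normalised to -1 to 1, where 1 is 0.15 m, a list of three; "twist": the turn, a rotation vector about the world's x, y, z normalised to -1 to 1, where 1 is 360 degrees, a list of three; "fingers": the gripper's target within -1 to 1 (fully open at 1, half-way at 0, shut at -1). A call has 1 to 20 rows; each row is the pose to reach, as a shift and turn from the pose commanded when the call began, turning the shorter way round; what a row does not reach only later rows make up. A row lasts 1/10 s, in which the tool goes at most 50 mm and 8.59 degrees, less where a joint would pass 70% of its speed; a pose out of reach is approached as far as the arm can. A call with a number of a shift or a turn outside -1 to 1 is refused whole. A call with a gripper value outside its range is refused whole. The fingers move at their own pace and stop on an object; FORCE is the grip in N (left out, the last holds). Time passes only in rows, so rows that repeat a pose let the fingers close. It gives the time, the measured TCP pose, the force and the opening at its end, in the units of the state.
- telemetry.get_state(): the state, without advancing time (a new reading comes with each control period).
- optics.get_image(name): name is "side" or "top"; returns a dict with "img" (420x560x3 uint8, blue, green, red), "depth" (420x560 float32, m along the optical axis (not along the pixel's ray), 0 where there is no reading), "fovy" (degrees; the focal length in pixels is half the picture's height over the tangent of half this angle, whatever the lens; pixels are square), "cx", "cy" (the principal point, pixels), "world_from_camera" (4x4, takes a point from camera to world coordinates). Camera axes: x right, y down, z forward; pixel columns grow to the right and rows downward; lengths in m; the calibration is good to about 2 mm. A picture is of the moment at which its call begins.
- order.sign_off(): hands the job in, once; it reports no verdict.
The state is a dict: "clock": time; "qpos": joint angles; "qd": joint speeds; "effort": joint torques, N m; "position": TCP position; "ee_rot": TCP orientation; "contact_force": force on the tool from outside, world axes, zero at the start; "moment": the same for the moment, N m; "width": finger opening in m.
Only numpy, scipy, OpenCV 4.12 (cv2) and the standard library are available. Lean on these libraries where they do the work, as an engineer would, in place of code of your own. Each camera call takes 0.05 s, during which the arm holds its last target.

## Working session

There is one attempt and no reset: what is moved stays moved. The work goes in short steps, Python scripts to look and compute and a shell command to move; the robot and the scene stay as the last step left them, time stands still between calls to the robot, and variables do not carry over. Pictures are saved under pics/ and viewed, and the job is handed in when it is done.

```bash
ls; mkdir -p pics; python3 - <<'E'
from rig import telemetry, optics
import cv2,numpy as np
s=telemetry.get_state(); print(s)
for n in("side","top"):
    d=optics.get_image(n); cv2.imwrite(f"pics/{n}0.png",d["img"]); np.savez(f"pics/{n}0.npz",**d)
    print(n,d["fovy"],d["cx"],d["cy"],np.round(d["world_from_camera"],3).tolist())
E
```

```text
pics
{'clock': 0.0, 'qpos': array([ 1.19100428e+00,  2.76573867e-01,  1.50614117e+00, -8.19972297e-06,
        1.36075473e+00, -1.21011000e-01]), 'qd': array([ 0.00113   , -0.00025718,  0.00242993,  0.00247635, -0.00090259,
        0.00119176]), 'effort': array([ 1.23243422e-03, -4.16784489e+01, -2.45798081e+01, -1.86108837e-04,
        1.12982641e-02, -1.10604219e-07]), 'position': array([0.1469508 , 0.55533109, 0.2304486 ]), 'ee_rot': array([-2.28683329e-04,  1.29028875e-01,  9.91640393e-01, -9.10277344e-04]), 'contact_force': array([-0.64548069,  0.21536989,  0.26695112]), 'moment': array([-0.00443136, -0.0487781 , -0.02525399]), 'width': 0.08512984333966753}
side 43.918992543837234 277.3235305070343 215.52248996271652 [[0.999, -0.041, 0.031, 0.474], [-0.05, -0.608, 0.792, -1.261], [-0.013, -0.793, -0.61, 1.081], [0.0, 0.0, 0.0, 1.0]]
top 55.91795541850426 278.459369801887 212.18479602181654 [[-0.02, -0.988, 0.156, 0.377], [-0.999, 0.024, 0.022, -0.022], [-0.026, -0.156, -0.987, 1.149], [0.0, 0.0, 0.0, 1.0]]
```

View pics/side0.png

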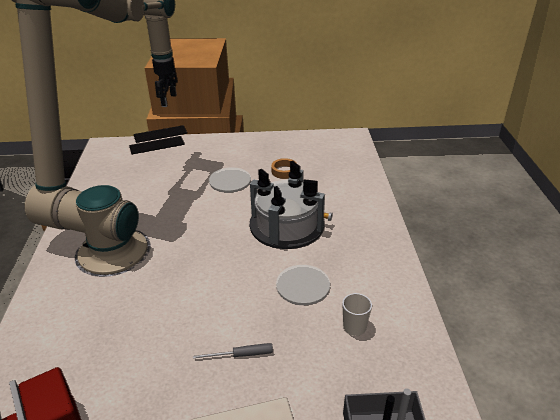

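View pics/top0.png

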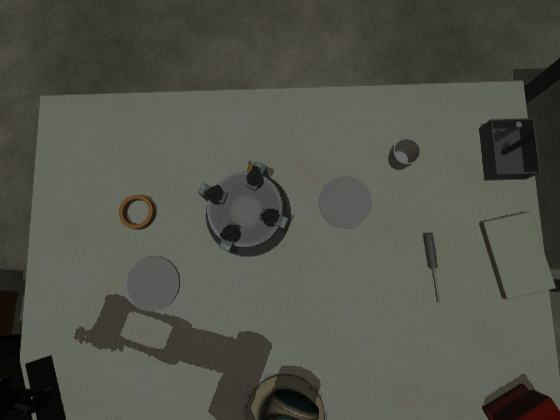

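The top view shows the pot at about (247,212), with four black knobs at about (213,193), (254,178), (270,215) and (231,234). The loose discs at (345,202) and (154,282) are look-alike covers. The one clamped under the arms is the cover I need. Next I'll enlarge the pot and measure it.

```bash
cat > h.py <<'E'
import numpy as np,cv2
def load(n): 
    return dict(np.load(f"pics/{n}.npz"))
def pts(d):
    h,w=d["depth"].shape; f=h/2/np.tan(np.radians(d["fovy"])/2)
    u,v=np.meshgrid(np.arange(w),np.arange(h)); z=d["depth"]
    p=np.stack([(u-d["cx"])/f*z,(v-d["cy"])/f*z,z],-1)
    T=d["world_from_camera"]; return p@T[:3,:3].T+T[:3,3]
E
python3 - <<'E'
from h import *
d=load("top0");P=pts(d);g=d["img"].max(-1);z=P[...,2]
roi=np.zeros(g.shape,bool);roi[150:265,190:305]=1
m=(roi&(z>0.172)&(z<0.205)&(d["depth"]>0)).astype(np.uint8)
n,l,st,c=cv2.connectedComponentsWithStats(m)
for i in range(1,n):
    q=P[l==i]
    if len(q)<8: continue
    a=q[:,:2]-q[:,:2].mean(0);U,S,V=np.linalg.svd(a,full_matrices=False)
    print(c[i].round(1),len(q),"xyz",q.mean(0).round(4),"zmax",q[:,2].max().round(4),"axis deg",np.degrees(np.arctan2(V[0,1],V[0,0])).round(1),S.round(3), np.ptp(a@V.T,axis=0).round(4))
# cover
mm=roi&(z>0.105)&(z<0.118);q=P[mm][:,:2]; print("cover",len(q),q.mean(0), q.min(0),q.max(0),cv2.minEnclosingCircle(q.astype(np.float32)))
big=cv2.resize(d["img"][150:265,190:305],None,fx=5,fy=5,interpolation=cv2.INTER_CUBIC)
big=cv2.convertScaleAbs(big,alpha=2)
s=load("side0")["img"][150:255,235:345]
s=cv2.resize(s,None,fx=5,fy=5,interpolation=cv2.INTER_CUBIC)
cv2.imwrite("pics/c1.png",big);cv2.imwrite("pics/c2.png",s)
s=load("side0");P=pts(s);z=P[...,2]
m=(z>0.172)&(z<0.205)&(P[...,0]>.3);m[:,:235]=0;m[:,345:]=0;m[:150]=0;m[260:]=0
n,l,st,c=cv2.connectedComponentsWithStats(m.astype(np.uint8))
for i in range(1,n):
    q=P[l==i]
    if len(q)>5:print("side",c[i].round(1),len(q),q.mean(0).round(4),q[:,2].max().round(4))
E
```

```text
[253.1 174.7] 113 xyz [0.6255 0.0618 0.1894] zmax 0.1953 axis deg 165.0 [0.137 0.045] [0.0446 0.0144]
[212.2 191.4] 126 xyz [0.5857 0.1643 0.1882] zmax 0.1963 axis deg -61.0 [0.142 0.049] [0.0439 0.0143]
[269.5 214.8] 117 xyz [0.5233 0.0223 0.1895] zmax 0.1953 axis deg 103.7 [0.134 0.047] [0.0434 0.0141]
[228.2 231.7] 121 xyz [0.4839 0.1243 0.1889] zmax 0.1956 axis deg 122.5 [0.139 0.047] [0.0437 0.0145]
cover 3253 [0.55488721 0.09323562] [ 0.4412079  -0.01997274] [0.65686858 0.20861338] ((0.5523478388786316, 0.09379725903272629), 0.12089572101831436)
side [294.5 166. ] 74 [0.5877 0.1602 0.1858] 0.1956
side [263.3 174.2] 83 [0.486  0.1196 0.1853] 0.1955
side [310.3 183.6] 110 [0.6285 0.0582 0.1845] 0.1954
side [277.4 192.5] 77 [0.5255 0.0157 0.186 ] 0.1957
```

```bash
python3 -c "
import cv2,numpy as np
a=cv2.imread('pics/c1.png');cv2.imwrite('pics/c1v.png',a)"
```

```text
(no output)
```

View pics/c1.png

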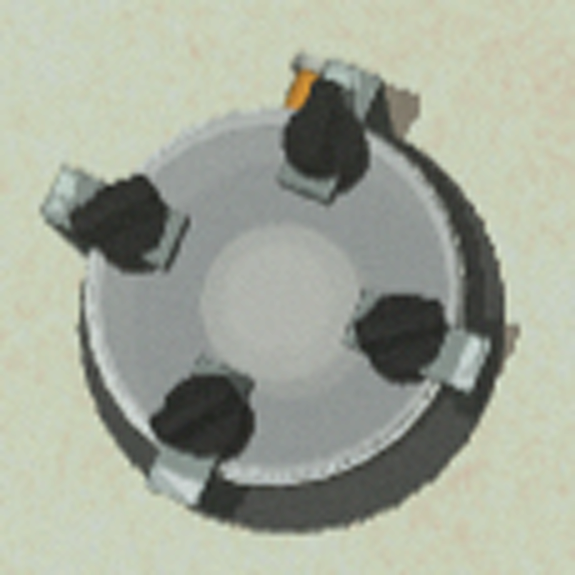

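View pics/c2.png

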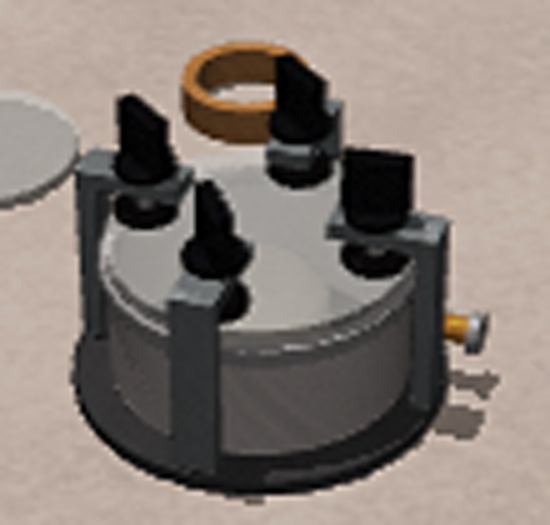

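The crop confirms that the clamped cover is the one with arms and knobs. A is the knob at upper right of the crop (330,130), B at left (125,220), C at right (400,330) and D at lower left (205,415). A–D and B–C are the opposite pairs. I'll refine the positions and angles and plan the yaws.

```bash
python3 - <<'E'
from h import *
d=load("top0");P=pts(d);z=P[...,2]
f=210/np.tan(np.radians(d["fovy"])/2);T=d["world_from_camera"]
c0={'A':(253,175),'B':(212,191),'C':(269,215),'D':(228,232)}
C={}
for k,(u,v) in c0.items():
    m=np.zeros(z.shape,bool);m[v-14:v+15,u-14:u+15]=1
    m&=(z>0.187)&(z<0.2)
    vv,uu=np.nonzero(m)
    r=np.stack([(uu-d["cx"])/f,(vv-d["cy"])/f,np.ones(len(uu))],-1)@T[:3,:3].T
    t=(0.192-T[2,3])/r[:,2];q=(T[:3,3]+t[:,None]*r)[:,:2]
    (cx,cy),wh,an=cv2.minAreaRect(q.astype(np.float32)*1000)
    a=q-q.mean(0);V=np.linalg.svd(a)[2] if 0 else np.linalg.eigh(a.T@a)[1][:,::-1].T
    yaw=np.degrees(np.arctan2(V[0,1],V[0,0]))%180
    C[k]=q.mean(0);print(k,len(q),q.mean(0).round(4),"rect",round(cx,1),round(cy,1),np.round(wh,1),"yaw",yaw.round(1))
print((C['A']+C['D'])/2,(C['B']+C['C'])/2,np.linalg.norm(C['A']-C['D']),np.linalg.norm(C['B']-C['C']))
E
```

```text
A 96 [0.6264 0.0621] rect 626.1 62.2 [14.  44.5] yaw 165.3
B 97 [0.5867 0.1646] rect 586.4 164.9 [14.3 43.2] yaw 118.0
C 100 [0.5239 0.0227] rect 524.0 22.7 [14.3 42.7] yaw 103.6
D 99 [0.4844 0.1249] rect 484.2 125.1 [13.9 43.2] yaw 121.8
[0.55541567 0.09354015] [0.55530029 0.09366331] 0.15522381978429384 0.15519485899244367
```

```bash

python3 -m creep '{"slide":[[1,-1,0],[1,-1,0],[1,-1,0],[1,-1,0]],"twist":[[0,0,0],[0,0,0],[0,0,0],[0,0,0]],"fingers":[0.2,0.2,0.2,0.2]}' 40
python3 -m creep '{"slide":[[1,-1,0],[1,-1,0],[1,-1,0],[1,-1,0]],"twist":[[0,0,0],[0,0,0],[0,0,0],[0,0,0]],"fingers":[0.2,0.2,0.2,0.2]}'
python3 -m creep '{"slide":[[1,-1,0],[1,-1,0],[1,-1,0],[1,-1,0],[1,-1,0]],"twist":[[0,0,0],[0,0,0],[0,0,0],[0,0,0],[0,0,0]],"fingers":[0.2,0.2,0.2,0.2,0.2]}'
```

```text
clock: 0.5
position: [0.2893, 0.4129, 0.231]
ee_rot: [-0.0, 0.129, 0.992, -0.0]
contact_force: [1.2, 0.8, 0.3]
width: 0.051
clock: 0.9
position: [0.4309, 0.2713, 0.2311]
ee_rot: [-0.0, 0.129, 0.992, 0.0]
contact_force: [0.8, 0.5, 0.2]
width: 0.0515
clock: 1.4
position: [0.5835, 0.1188, 0.2303]
ee_rot: [0.001, 0.131, 0.991, -0.001]
contact_force: [0.2, 0.3, -0.2]
width: 0.0512
```

```bash

python3 -m creep '{"slide":[[0.29,-0.38,0],[0.29,-0.38,0],[0.29,-0.38,-0.1]],"twist":[[0,0,0],[0,0,0],[0,0,0]],"fingers":[0.2,0.2,0.2]}'
python3 - <<'E'
from rig import telemetry
for i in range(3):
  s=telemetry.get_state();print(s['clock'],s['position'],s['qpos'],s['moment'],s['ee_rot'])
E
```

```text
clock: 1.7
position: [0.6265, 0.0636, 0.2173]
ee_rot: [0.002, 0.131, 0.991, -0.0]
contact_force: [0.0, -0.0, -0.3]
width: 0.0509
1.7 [0.62646126 0.06358885 0.21730346] [-8.86159543e-03  3.63374880e-01  1.40923573e+00 -7.35107866e-04
  1.36455999e+00 -1.31763250e+00] [-0.00836421  0.04852771 -0.02202162] [ 2.23840230e-03  1.30564082e-01  9.91437342e-01 -8.78410896e-05]
1.7 [0.62646126 0.06358885 0.21730346] [-8.86159543e-03  3.63374880e-01  1.40923573e+00 -7.35107866e-04
  1.36455999e+00 -1.31763250e+00] [-0.00836421  0.04852771 -0.02202162] [ 2.23840230e-03  1.30564082e-01  9.91437342e-01 -8.78410896e-05]
1.7 [0.62646126 0.06358885 0.21730346] [-8.86159543e-03  3.63374880e-01  1.40923573e+00 -7.35107866e-04
  1.36455999e+00 -1.31763250e+00] [-0.00836421  0.04852771 -0.02202162] [ 2.23840230e-03  1.30564082e-01  9.91437342e-01 -8.78410896e-05]
```

```bash

cat > m.py <<'E'
from rig import telemetry
import numpy as np
s=telemetry.get_state();q=s['ee_rot']
w,x,y,z=q
yy=np.array([2*(x*y-w*z),1-2*(x*x+z*z)])
print(round(s['clock'],2),"p",s['position'].round(4),"yaw %.4f (%.1f deg)"%(np.arctan2(yy[1],yy[0]),np.degrees(np.arctan2(yy[1],yy[0]))),"F",s['contact_force'].round(1),"M",s['moment'].round(3),"w %.4f j6 %.2f"%(s['width'],s['qpos'][5]))
E
python3 -m creep '{"slide":[[0,-0.01,-0.3],[0,-0.01,-0.37],[0,-0.01,-0.37]],"twist":[[0,0,0],[0,0,0],[0,0,0]],"fingers":[0.2,0.2,0.2]}' >/dev/null; python3 m.py
python3 -m creep '{"slide":[[0,0,0],[0,0,0],[0,0,0],[0,0,0]],"twist":[[0,0,0],[0,0,0],[0,0,0],[0,0,0]],"fingers":[-1,-1,-1,-1]}' 40 >/dev/null; python3 m.py
```

```text
2.0 p [0.6214 0.0651 0.1586] yaw 1.3123 (75.2 deg) F [-0.2  0.6  0.8] M [-0.012  0.044 -0.001] w 0.0510 j6 -1.32
2.4 p [0.6246 0.0646 0.163 ] yaw 1.3122 (75.2 deg) F [-0.5 -0.5  5.9] M [0.008 0.065 0.056] w 0.0137 j6 -1.32
```

```bash

for i in 1 2 3; do python3 -m creep '{"slide":[[0,0,0]],"twist":[[0,0,0]],"fingers":[-1]}' >/dev/null; python3 m.py; done
python3 - <<'E'
from rig import telemetry, optics
import cv2,numpy as np
for n in("side","top"):
    d=optics.get_image(n); np.savez(f"pics/{n}1.npz",**d)
    im=d["img"]; c=im[130:260,220:360] if n=="side" else im[140:270,170:310]
    c=cv2.resize(c,None,fx=4,fy=4,interpolation=cv2.INTER_CUBIC); cv2.imwrite(f"pics/{n}1c.png",cv2.convertScaleAbs(c,alpha=1.5))
E
python3 m.py
```

```text
2.5 p [0.6246 0.0646 0.163 ] yaw 1.3121 (75.2 deg) F [-1.3 -0.8  7.2] M [-0.025  0.071 -0.011] w 0.0132 j6 -1.32
2.6 p [0.6246 0.0646 0.163 ] yaw 1.3120 (75.2 deg) F [-0.7 -0.5  5.5] M [-0.023  0.098 -0.035] w 0.0137 j6 -1.32
2.7 p [0.6246 0.0646 0.163 ] yaw 1.3120 (75.2 deg) F [-0.6  0.8  5.5] M [-0.057  0.079 -0.022] w 0.0132 j6 -1.32
2.8 p [0.6246 0.0646 0.163 ] yaw 1.3120 (75.2 deg) F [-0.8  0.4  6.2] M [-0.026  0.111 -0.004] w 0.0136 j6 -1.32
```

View pics/side1c.png

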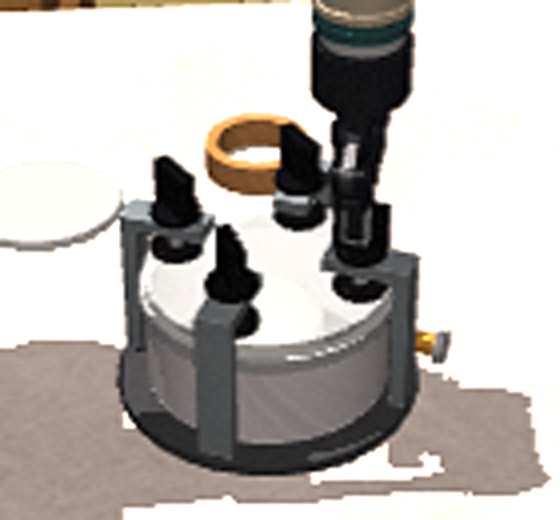

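View pics/top1c.png

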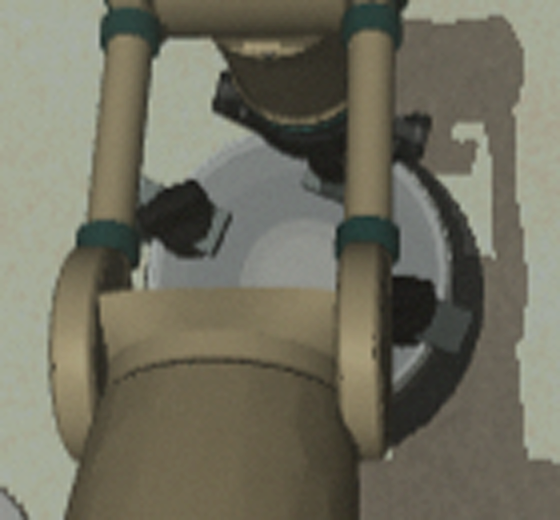

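Both views show knob A gripped. In the side view the fingers sit about 7 px left of the bar's centre, which is about 3 mm toward one bar end. I'll release, shift along the bar and grip again.

```bash

python3 -m creep '{"slide":[[0,0,0],[0.018,-0.005,0],[0.018,-0.005,0],[0.018,-0.005,0],[0.018,-0.005,0]],"twist":[[0,0,0],[0,0,0],[0,0,0],[0,0,0],[0,0,0]],"fingers":[-0.4,-0.4,-1,-1,-1]}' 40 >/dev/null; python3 m.py
for i in 1 2 3; do python3 -m creep '{"slide":[[0,0,0]],"twist":[[0,0,-0.0127]],"fingers":[-1]}' >/dev/null; python3 m.py; done
```

```text
3.3 p [0.6266 0.0639 0.1608] yaw 1.3120 (75.2 deg) F [1.2 0.3 1.1] M [ 0.085 -0.183  0.034] w 0.0132 j6 -1.32
3.4 p [0.6266 0.064  0.1608] yaw 1.2303 (70.5 deg) F [1.2 1.  0.4] M [ 0.115 -0.185  0.026] w 0.0133 j6 -1.24
3.5 p [0.6266 0.064  0.1608] yaw 1.1492 (65.8 deg) F [1.4 1.1 0.4] M [ 0.079 -0.174  0.062] w 0.0134 j6 -1.16
3.6 p [0.6266 0.0641 0.1608] yaw 1.0695 (61.3 deg) F [1.7 0.6 1. ] M [ 0.128 -0.164  0.058] w 0.0134 j6 -1.08
```

```bash

for i in 1 2; do python3 -m creep '{"slide":[[0,0,0]],"twist":[[0,0,-0.0127]],"fingers":[-1]}' >/dev/null; python3 m.py; done
```

```text
3.7 p [0.6266 0.0642 0.1608] yaw 0.9896 (56.7 deg) F [ 1.4  1.4 -1.3] M [ 0.187 -0.221  0.027] w 0.0136 j6 -1.00
3.8 p [0.6267 0.0642 0.1608] yaw 0.9100 (52.1 deg) F [1.2 1.3 1.2] M [ 0.197 -0.162  0.156] w 0.0137 j6 -0.92
```

```bash

for i in 1 2; do python3 -m creep '{"slide":[[0,0,0]],"twist":[[0,0,-0.0127]],"fingers":[-1]}' >/dev/null; python3 m.py; done
```

```text
3.9 p [0.6267 0.0642 0.1608] yaw 0.8304 (47.6 deg) F [1.  1.  0.5] M [ 0.196 -0.158  0.123] w 0.0136 j6 -0.84
4.0 p [0.6268 0.0643 0.1608] yaw 0.7507 (43.0 deg) F [ 0.9  0.6 -0.1] M [ 0.231 -0.226  0.202] w 0.0133 j6 -0.76
```

```bash

python3 -m creep '{"slide":[[0,0,0],[0,0,0.3],[0,0,0.3],[-0.948,0.417,0.3],[-0.948,0.417,0.3],[-0.948,0.417,0.3],[-0.948,0.417,0.3],[-0.948,0.417,0.3]],"twist":[[0,0,0],[0,0,0],[0,0,0],[0,0,-0.031],[0,0,-0.031],[0,0,-0.031],[0,0,-0.031],[0,0,-0.031]],"fingers":[0.2,0.2,0.2,0.2,0.2,0.2,0.2,0.2]}' 40 >/dev/null; python3 m.py
python3 -m creep '{"slide":[[0,0,0]],"twist":[[0,0,0]],"fingers":[0.2]}' >/dev/null; python3 m.py
```

```text
4.8 p [0.4827 0.1267 0.2061] yaw 0.5614 (32.2 deg) F [0.8 0.2 0.4] M [-0.    -0.006 -0.054] w 0.0512 j6 -0.44
4.9 p [0.4853 0.1261 0.2062] yaw 0.5594 (32.1 deg) F [ 0.7 -0.2 -1.6] M [-0.028 -0.029  0.013] w 0.0513 j6 -0.44
```

```bash

python3 -m creep '{"slide":[[-0.005,0.003,-0.3],[-0.005,0.003,-0.3],[-0.005,0.003,-0.3],[-0.005,0.003,-0.3],[-0.005,0.003,-0.3],[-0.005,0.003,-0.3]],"twist":[[0,0,0],[0,0,0],[0,0,0],[0,0,0],[0,0,0],[0,0,0]],"fingers":[0.2,0.2,-1,-1,-1,-1]}' 40 >/dev/null; python3 m.py
python3 - <<'E'
from rig import telemetry, optics
import cv2,numpy as np
for n in("side","top"):
    d=optics.get_image(n); np.savez(f"pics/{n}2.npz",**d)
    im=d["img"]; c=im[130:260,220:360] if n=="side" else im[140:270,170:310]
    c=cv2.resize(c,None,fx=4,fy=4,interpolation=cv2.INTER_CUBIC); cv2.imwrite(f"pics/{n}2c.png",cv2.convertScaleAbs(c,alpha=1.5))
E
python3 m.py
```

```text
5.5 p [0.4848 0.1265 0.1624] yaw 0.5587 (32.0 deg) F [-0.2 -1.4  2. ] M [-0.235 -0.1   -0.001] w 0.0137 j6 -0.44
5.6 p [0.4848 0.1265 0.1624] yaw 0.5588 (32.0 deg) F [ 0.9 -2.2  4.9] M [-0.341 -0.154 -0.017] w 0.0134 j6 -0.44
```

View pics/side2c.png

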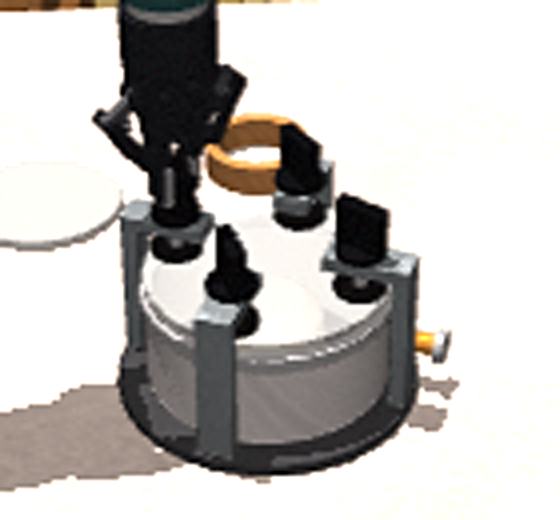

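The side view shows knob D at crop (175,210) squarely gripped, and knob A visibly turned at (362,225). Now I'll turn D.

```bash

for i in 1 2 3; do python3 -m creep '{"slide":[[0,0,0]],"twist":[[0,0,-0.0127]],"fingers":[-1]}' >/dev/null; python3 m.py; done
```

```text
5.7 p [0.4848 0.1265 0.1623] yaw 0.4772 (27.3 deg) F [ 0.8 -1.7  5.8] M [-0.368 -0.179  0.041] w 0.0133 j6 -0.36
5.8 p [0.4848 0.1265 0.1624] yaw 0.3962 (22.7 deg) F [ 1.1 -1.7  5.8] M [-0.343 -0.134  0.019] w 0.0135 j6 -0.28
5.9 p [0.4848 0.1264 0.1623] yaw 0.3164 (18.1 deg) F [ 1.8 -1.8  4.6] M [-0.332 -0.195  0.052] w 0.0136 j6 -0.20
```

```bash

for i in 1 2; do python3 -m creep '{"slide":[[0,0,0]],"twist":[[0,0,-0.0127]],"fingers":[-1]}' >/dev/null; python3 m.py; done
```

```text
6.0 p [0.4847 0.1265 0.1624] yaw 0.2367 (13.6 deg) F [ 0.1 -2.   6.4] M [-0.363 -0.123  0.017] w 0.0132 j6 -0.12
6.1 p [0.4847 0.1264 0.1624] yaw 0.1569 (9.0 deg) F [ 0.9 -1.2  6.6] M [-0.356 -0.147  0.122] w 0.0135 j6 -0.04
```

```bash

for i in 1 2 3; do python3 -m creep '{"slide":[[0,0,0]],"twist":[[0,0,0]],"fingers":[-1]}' >/dev/null; python3 m.py; done
```

```text
6.2 p [0.4847 0.1265 0.1624] yaw 0.1590 (9.1 deg) F [ 0.6 -1.7  7. ] M [-0.366 -0.108  0.049] w 0.0134 j6 -0.04
6.3 p [0.4847 0.1264 0.1624] yaw 0.1602 (9.2 deg) F [ 1.  -1.7  6.2] M [-0.336 -0.084  0.081] w 0.0135 j6 -0.04
6.4 p [0.4847 0.1264 0.1624] yaw 0.1604 (9.2 deg) F [ 0.7 -2.6  6. ] M [-0.376 -0.072  0.091] w 0.0133 j6 -0.04
```

```bash

for i in 1; do python3 -m creep '{"slide":[[0,0,0]],"twist":[[0,0,-0.0127]],"fingers":[-1]}' >/dev/null; python3 m.py; python3 -m creep '{"slide":[[0,0,0]],"twist":[[0,0,0]],"fingers":[-1]}' >/dev/null; python3 m.py;  done
```

```text
6.5 p [0.4847 0.1264 0.1623] yaw 0.0787 (4.5 deg) F [ 1.4 -1.1  5.5] M [-0.351 -0.095  0.158] w 0.0134 j6 0.04
6.6 p [0.4847 0.1264 0.1624] yaw 0.0794 (4.6 deg) F [ 1.3 -2.6  6.4] M [-0.418 -0.143  0.132] w 0.0134 j6 0.04
```

```bash

python3 -m creep '{"slide":[[0,0,0],[0,0,0.3],[0,0,0.3],[0.683,0.267,0.3],[0.683,0.267,0.3],[0.683,0.267,0.3],[0.683,0.267,0.3],[0.683,0.267,0.3]],"twist":[[0,0,0],[0,0,0],[0,0,0],[0,0,0.065],[0,0,0.065],[0,0,0.065],[0,0,0.065],[0,0,0.065]],"fingers":[0.2,0.2,0.2,0.2,0.2,0.2,0.2,0.2]}' 40 >/dev/null; python3 m.py
python3 -m creep '{"slide":[[0,0,0]],"twist":[[0,0,0]],"fingers":[0.2]}' >/dev/null; python3 m.py
```

```text
7.4 p [0.5845 0.1668 0.205 ] yaw 0.4862 (27.9 deg) F [ 0.2  0.1 -0.4] M [-0.04   0.014  0.029] w 0.0514 j6 -0.32
7.5 p [0.5842 0.1665 0.2057] yaw 0.4867 (27.9 deg) F [ 0.1 -0.1 -0. ] M [-0.047 -0.036  0.029] w 0.0511 j6 -0.32
```

```bash

python3 -m creep '{"slide":[[0.01,0,0]],"twist":[[0,0,0]],"fingers":[0.2]}' >/dev/null; python3 m.py
python3 -m creep '{"slide":[[0,0,0]],"twist":[[0,0,0]],"fingers":[0.2]}' >/dev/null; python3 m.py
```

```text
7.6 p [0.586  0.1666 0.2062] yaw 0.4872 (27.9 deg) F [-0.5 -0.1  0.5] M [-0.041  0.031 -0.015] w 0.0513 j6 -0.32
7.7 p [0.5868 0.1666 0.2063] yaw 0.4875 (27.9 deg) F [ 0.1 -0.4  0.4] M [-0.006  0.016 -0.018] w 0.0513 j6 -0.32
```

```bash

python3 -m creep '{"slide":[[0,0,-0.3],[0,0,-0.3],[0,0,-0.3],[0,0,-0.3],[0,0,-0.3],[0,0,-0.3]],"twist":[[0,0,0],[0,0,0],[0,0,0],[0,0,0],[0,0,0],[0,0,0]],"fingers":[0.2,0.2,-1,-1,-1,-1]}' 40 >/dev/null; python3 m.py
python3 - <<'E'
from rig import telemetry, optics
import cv2,numpy as np
for n in("side",):
    d=optics.get_image(n); np.savez(f"pics/{n}3.npz",**d)
    im=d["img"]; c=im[130:260,220:360]
    c=cv2.resize(c,None,fx=4,fy=4,interpolation=cv2.INTER_CUBIC); cv2.imwrite(f"pics/{n}3c.png",cv2.convertScaleAbs(c,alpha=1.5))
E
for i in 1 2 ; do python3 -m creep '{"slide":[[0,0,0]],"twist":[[0,0,-0.0127]],"fingers":[-1]}' >/dev/null; python3 m.py; done
```

```text
8.3 p [0.5877 0.1667 0.1629] yaw 0.4884 (28.0 deg) F [-1.7 -1.2  7. ] M [-0.216  0.457  0.061] w 0.0135 j6 -0.33
8.45 p [0.5876 0.1666 0.1629] yaw 0.4067 (23.3 deg) F [-1.8 -1.1  6.1] M [-0.264  0.349  0.039] w 0.0135 j6 -0.24
8.55 p [0.5876 0.1666 0.1629] yaw 0.3256 (18.7 deg) F [-1.3 -1.5  6. ] M [-0.186  0.392  0.06 ] w 0.0132 j6 -0.16
```

View pics/side3c.png

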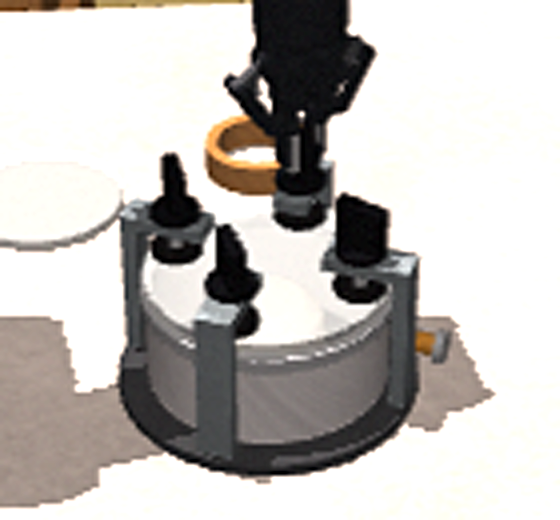

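The picture shows knob B gripped at crop (300,170), with A and D turned and standing free. I'll keep turning B.

```bash

for i in 1 2 ; do python3 -m creep '{"slide":[[0,0,0]],"twist":[[0,0,-0.0127]],"fingers":[-1]}' >/dev/null; python3 m.py; done
```

```text
8.65 p [0.5877 0.1666 0.1628] yaw 0.2458 (14.1 deg) F [-1.1 -0.7  5.5] M [-0.207  0.406  0.055] w 0.0134 j6 -0.08
8.75 p [0.5877 0.1666 0.1629] yaw 0.1660 (9.5 deg) F [-2.5 -1.4  6.2] M [-0.248  0.332  0.078] w 0.0136 j6 -0.00
```

```bash

for i in 1  ; do python3 -m creep '{"slide":[[0,0,0]],"twist":[[0,0,-0.0127]],"fingers":[-1]}' >/dev/null; python3 m.py; done
python3 -m creep '{"slide":[[0,0,0]],"twist":[[0,0,0]],"fingers":[-1]}' >/dev/null; python3 m.py;
```

```text
8.85 p [0.5877 0.1666 0.1629] yaw 0.0864 (5.0 deg) F [-2.2 -2.1  5.8] M [-0.284  0.393  0.165] w 0.0132 j6 0.08
8.95 p [0.5876 0.1666 0.1629] yaw 0.0885 (5.1 deg) F [-2.4 -0.9  6.2] M [-0.243  0.359  0.105] w 0.0133 j6 0.07
```

```bash

for i in 1  ; do python3 -m creep '{"slide":[[0,0,0]],"twist":[[0,0,-0.0095]],"fingers":[-1]}' >/dev/null; python3 m.py; done
for i in 1 2  ; do python3 -m creep '{"slide":[[0,0,0]],"twist":[[0,0,0]],"fingers":[-1]}' >/dev/null; python3 m.py; done
```

```text
9.05 p [0.5876 0.1666 0.1629] yaw 0.0287 (1.6 deg) F [-2.1 -1.3  5.4] M [-0.256  0.377  0.151] w 0.0131 j6 0.13
9.15 p [0.5877 0.1666 0.1629] yaw 0.0293 (1.7 deg) F [-2.  -1.   6.6] M [-0.219  0.353  0.164] w 0.0137 j6 0.13
9.25 p [0.5877 0.1666 0.1629] yaw 0.0302 (1.7 deg) F [-2.  -1.7  6.2] M [-0.225  0.363  0.147] w 0.0131 j6 0.13
```

```bash

python3 -m creep '{"slide":[[0,0,0],[0,0,0.3],[0,0,0.3],[-0.42,-0.953,0.3],[-0.42,-0.953,0.3],[-0.42,-0.953,0.3],[-0.42,-0.953,0.3],[-0.42,-0.953,0.3],[-0.42,-0.953,0.3],[-0.42,-0.953,0.3]],"twist":[[0,0,0],[0,0,0],[0,0,0],[0,0,0.033],[0,0,0.033],[0,0,0.033],[0,0,0.033],[0,0,0.033],[0,0,0.033],[0,0,0.033]],"fingers":[0.2,0.2,0.2,0.2,0.2,0.2,0.2,0.2,0.2,0.2]}' 40 >/dev/null; python3 m.py
```

```text
10.25 p [0.5251 0.025  0.2058] yaw 0.2382 (13.6 deg) F [-0.7  0.4 -0.2] M [-0.022 -0.023  0.057] w 0.0512 j6 -0.32
```

```bash

python3 -m creep '{"slide":[[0,-0.004,-0.3],[0,-0.004,-0.3],[0,-0.004,-0.3],[0,-0.004,-0.3],[0,-0.004,-0.3],[0,-0.004,-0.3]],"twist":[[0,0,0],[0,0,0],[0,0,0],[0,0,0],[0,0,0],[0,0,0]],"fingers":[0.2,0.2,-1,-1,-1,-1]}' 40 >/dev/null; python3 m.py
python3 - <<'E'
from rig import telemetry, optics
import cv2,numpy as np
for n in("side",):
    d=optics.get_image(n); np.savez(f"pics/{n}4.npz",**d)
    im=d["img"]; c=im[130:260,220:360]
    c=cv2.resize(c,None,fx=4,fy=4,interpolation=cv2.INTER_CUBIC); cv2.imwrite(f"pics/{n}4c.png",cv2.convertScaleAbs(c,alpha=1.5))
E
for i in 1 2 ; do python3 -m creep '{"slide":[[0,0,0]],"twist":[[0,0,-0.0127]],"fingers":[-1]}' >/dev/null; python3 m.py; done
```

```text
10.85 p [0.5248 0.0234 0.1625] yaw 0.2372 (13.6 deg) F [-1.6  0.   5.1] M [0.069 0.354 0.001] w 0.0135 j6 -0.33
11.0 p [0.5248 0.0235 0.1625] yaw 0.1552 (8.9 deg) F [-1.8  0.5  6.3] M [0.086 0.357 0.064] w 0.0135 j6 -0.24
11.1 p [0.5248 0.0234 0.1625] yaw 0.0741 (4.2 deg) F [-1.5 -0.1  5.9] M [0.091 0.367 0.051] w 0.0136 j6 -0.16
```

View pics/side4c.png

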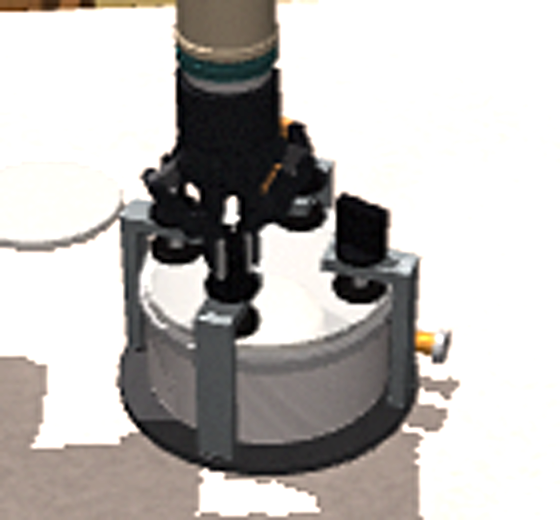

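The picture shows knob C gripped at crop (232,260). I'll keep turning.

```bash

for i in 1 2 ; do python3 -m creep '{"slide":[[0,0,0]],"twist":[[0,0,-0.0127]],"fingers":[-1]}' >/dev/null; python3 m.py; done
```

```text
11.2 p [0.5248 0.0234 0.1625] yaw -0.0058 (-0.3 deg) F [-3.1  1.2  6.5] M [0.05  0.377 0.049] w 0.0131 j6 -0.08
11.3 p [0.5247 0.0234 0.1625] yaw -0.0856 (-4.9 deg) F [-1.9  0.3  5.9] M [0.074 0.36  0.098] w 0.0134 j6 -0.00
```

```bash

for i in 1 2 ; do python3 -m creep '{"slide":[[0,0,0]],"twist":[[0,0,0]],"fingers":[-1]}' >/dev/null; python3 m.py; done
for i in 1 ; do python3 -m creep '{"slide":[[0,0,0]],"twist":[[0,0,-0.0127]],"fingers":[-1]}' >/dev/null; python3 m.py; done
for i in 1 ; do python3 -m creep '{"slide":[[0,0,0]],"twist":[[0,0,0]],"fingers":[-1]}' >/dev/null; python3 m.py; done
```

```text
11.4 p [0.5247 0.0234 0.1625] yaw -0.0837 (-4.8 deg) F [-2.8  0.2  6.3] M [0.095 0.357 0.017] w 0.0136 j6 -0.00
11.5 p [0.5247 0.0234 0.1625] yaw -0.0825 (-4.7 deg) F [-1.6  1.4  5.9] M [ 0.043  0.362 -0.003] w 0.0136 j6 -0.01
11.6 p [0.5247 0.0234 0.1625] yaw -0.1640 (-9.4 deg) F [-1.3  0.   5.9] M [0.045 0.351 0.161] w 0.0133 j6 0.08
11.7 p [0.5247 0.0234 0.1625] yaw -0.1633 (-9.4 deg) F [-2.5  0.8  7.4] M [0.098 0.311 0.066] w 0.0136 j6 0.07
```

```bash

for i in 1 2 3 ; do python3 -m creep '{"slide":[[0,0,0]],"twist":[[0,0,0]],"fingers":[-1]}' >/dev/null; python3 m.py; done
```

```text
11.8 p [0.5247 0.0234 0.1625] yaw -0.1620 (-9.3 deg) F [-2.6  1.2  6.6] M [0.096 0.366 0.049] w 0.0134 j6 0.07
11.9 p [0.5247 0.0234 0.1625] yaw -0.1620 (-9.3 deg) F [-2.5  0.6  6.7] M [0.066 0.343 0.082] w 0.0134 j6 0.07
12.0 p [0.5247 0.0234 0.1625] yaw -0.1620 (-9.3 deg) F [-1.7  0.   6.4] M [0.05  0.383 0.037] w 0.0133 j6 0.07
```

```bash

for i in 1 ; do python3 -m creep '{"slide":[[0,0,0]],"twist":[[0,0,-0.0127]],"fingers":[-1]}' >/dev/null; python3 m.py; done
for i in 1 2 ; do python3 -m creep '{"slide":[[0,0,0]],"twist":[[0,0,0]],"fingers":[-1]}' >/dev/null; python3 m.py; done
```

```text
12.1 p [0.5247 0.0234 0.1625] yaw -0.2435 (-14.0 deg) F [-1.9  1.   6.9] M [0.078 0.383 0.132] w 0.0132 j6 0.16
12.2 p [0.5247 0.0234 0.1626] yaw -0.2427 (-13.9 deg) F [-2.3  0.6  7.1] M [0.059 0.4   0.124] w 0.0134 j6 0.15
12.3 p [0.5247 0.0234 0.1625] yaw -0.2416 (-13.8 deg) F [-2.   0.4  7.9] M [0.104 0.387 0.15 ] w 0.0135 j6 0.15
```

```bash

python3 -m creep '{"slide":[[0,0,0],[0,0,0.3],[0,0,0.3],[0.68,0.272,0.3],[0.68,0.272,0.3],[0.68,0.272,0.3],[0.68,0.272,0.3],[0.68,0.272,0.3],[0.68,0.272,0.3],[0.68,0.272,0.3],[0.68,0.272,0.3],[0.68,0.272,0.3],[0.68,0.272,0.3]],"twist":[[0,0,0],[0,0,0.02],[0,0,0.04],[0,0,0.17],[0,0,0.17],[0,0,0.17],[0,0,0.17],[0,0,0.17],[0,0,0.17],[0,0,0.17],[0,0,0.17],[0,0,0.17],[0,0,0.17]],"fingers":[0.2,0.2,0.2,0.2,0.2,0.2,0.2,0.2,0.2,0.2,0.2,0.2,0.2]}' 40 >/dev/null; python3 m.py
python3 - <<'E'
from rig import telemetry, optics
import cv2,numpy as np
for n in("side","top"):
    d=optics.get_image(n); np.savez(f"pics/{n}5.npz",**d)
    im=d["img"]; c=im[130:260,220:360] if n=="side" else im[140:270,170:310]
    c=cv2.resize(c,None,fx=4,fy=4,interpolation=cv2.INTER_CUBIC); cv2.imwrite(f"pics/{n}5c.png",cv2.convertScaleAbs(c,alpha=1.5))
E
```

```text
13.6 p [0.6263 0.064  0.2059] yaw 0.8256 (47.3 deg) F [-0.1  0.5 -0.4] M [ 0.027  0.028 -0.033] w 0.0510 j6 -0.83
```

View pics/side5c.png

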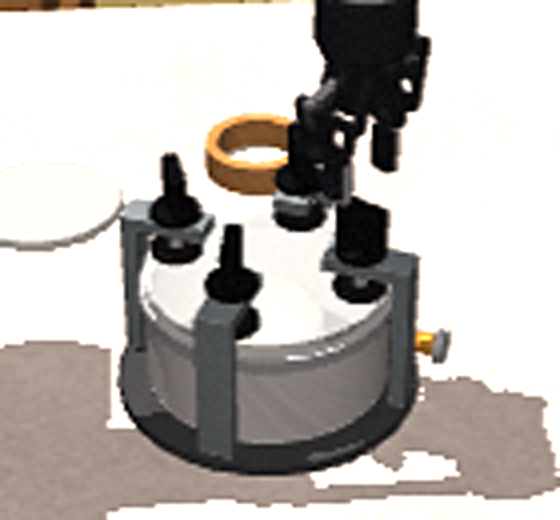

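View pics/top5c.png

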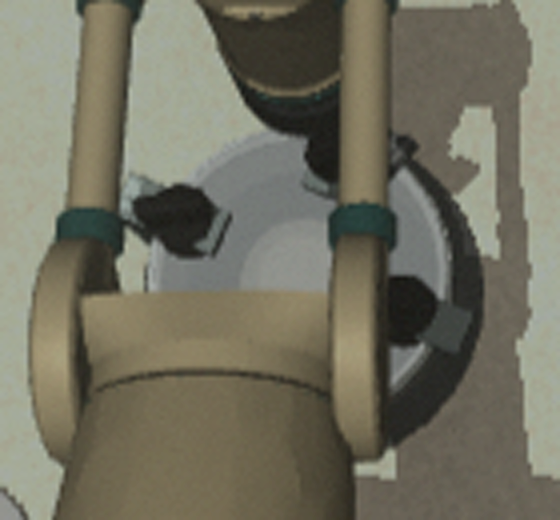

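The side view shows the open fingers above A, straddling its bar at crop (360,225), and the other knobs free. I'll go down, grip and make A firm.

```bash

python3 -m creep '{"slide":[[0.002,0,-0.29],[0.002,0,-0.29],[0.002,0,-0.29],[0.002,0,-0.29],[0.002,0,-0.29],[0.002,0,-0.29]],"twist":[[0,0,0],[0,0,0],[0,0,0],[0,0,0],[0,0,0],[0,0,0]],"fingers":[0.2,0.2,-1,-1,-1,-1]}' 40 >/dev/null; python3 m.py
for i in 1 2 3; do python3 -m creep '{"slide":[[0,0,0]],"twist":[[0,0,-0.0127]],"fingers":[-1]}' >/dev/null; python3 m.py; done
```

```text
14.3 p [0.6274 0.0639 0.1642] yaw 0.8264 (47.3 deg) F [ 0.3 -0.4  4.5] M [-0.123  0.108  0.043] w 0.0135 j6 -0.83
14.4 p [0.6275 0.0638 0.1643] yaw 0.7448 (42.7 deg) F [-0.6 -0.5  4. ] M [-0.083  0.142  0.15 ] w 0.0134 j6 -0.75
14.5 p [0.6274 0.0639 0.1643] yaw 0.6641 (38.0 deg) F [-0.8 -0.3  4.2] M [-0.099  0.093  0.202] w 0.0132 j6 -0.67
14.6 p [0.6274 0.0639 0.1643] yaw 0.5843 (33.5 deg) F [-2.1 -0.6  4.6] M [-0.183  0.156  0.249] w 0.0133 j6 -0.59
```

```bash

for i in 1 2 3; do python3 -m creep '{"slide":[[0,0,0]],"twist":[[0,0,-0.0127]],"fingers":[-1]}' >/dev/null; python3 m.py; done
for i in 1 2 3; do python3 -m creep '{"slide":[[0,0,0]],"twist":[[0,0,0]],"fingers":[-1]}' >/dev/null; python3 m.py; done
```

```text
14.7 p [0.6274 0.0638 0.1643] yaw 0.5046 (28.9 deg) F [ 0.1 -0.8  4.9] M [-0.126  0.101  0.223] w 0.0131 j6 -0.51
14.8 p [0.6275 0.0638 0.1643] yaw 0.4249 (24.3 deg) F [ 0.1 -0.4  5.2] M [-0.234  0.144  0.218] w 0.0138 j6 -0.43
14.9 p [0.6275 0.0638 0.1643] yaw 0.3451 (19.8 deg) F [-0.7 -0.6  4.9] M [-0.171  0.101  0.328] w 0.0135 j6 -0.35
15.0 p [0.6275 0.0638 0.1643] yaw 0.3482 (20.0 deg) F [-1.  -0.1  5. ] M [-0.136  0.121  0.253] w 0.0130 j6 -0.36
15.1 p [0.6275 0.0638 0.1642] yaw 0.3496 (20.0 deg) F [-0.7 -0.7  5.5] M [-0.175  0.149  0.253] w 0.0134 j6 -0.36
15.2 p [0.6275 0.0638 0.1643] yaw 0.3496 (20.0 deg) F [-1.  -1.3  5.6] M [-0.178  0.195  0.214] w 0.0135 j6 -0.36
```

```bash

python3 -m creep '{"slide":[[0,0,0],[0,0,0]],"twist":[[0,0,-0.0105],[0,0,-0.021]],"fingers":[-1,-1]}' >/dev/null; python3 m.py
for i in 1 2 3; do python3 -m creep '{"slide":[[0,0,0]],"twist":[[0,0,0]],"fingers":[-1]}' >/dev/null; python3 m.py; done
```

```text
15.4 p [0.6275 0.0639 0.1643] yaw 0.2152 (12.3 deg) F [-0.4 -0.6  5.5] M [-0.241  0.144  0.292] w 0.0135 j6 -0.22
15.5 p [0.6275 0.0639 0.1642] yaw 0.2168 (12.4 deg) F [-1.3 -0.4  4.9] M [-0.164  0.187  0.352] w 0.0137 j6 -0.23
15.6 p [0.6275 0.0638 0.1643] yaw 0.2178 (12.5 deg) F [-0.5 -1.2  6.1] M [-0.224  0.19   0.296] w 0.0131 j6 -0.23
15.7 p [0.6275 0.0638 0.1643] yaw 0.2178 (12.5 deg) F [-1.1 -1.7  6.4] M [-0.206  0.126  0.289] w 0.0133 j6 -0.23
```

```bash

python3 -m creep '{"slide":[[0,0,0],[0,0,0.3],[0,0,0.3],[-0.952,0.417,0.3],[-0.952,0.417,0.3],[-0.952,0.417,0.3],[-0.952,0.417,0.3],[-0.952,0.417,0.3],[-0.952,0.417,0.3],[-0.952,0.417,0.3]],"twist":[[0,0,0],[0,0,0],[0,0,0],[0,0,-0.0125],[0,0,-0.0125],[0,0,-0.0125],[0,0,-0.0125],[0,0,-0.0125],[0,0,-0.0125],[0,0,-0.0125]],"fingers":[0.2,0.2,0.2,0.2,0.2,0.2,0.2,0.2,0.2,0.2]}' 40 >/dev/null; python3 m.py
```

```text
16.7 p [0.4854 0.1263 0.2074] yaw 0.1365 (7.8 deg) F [-0.6  0.2 -0.3] M [ 0.03   0.031 -0.063] w 0.0513 j6 -0.02
```

```bash

python3 -m creep '{"slide":[[-0.004,0,-0.3],[-0.004,0,-0.3],[-0.004,0,-0.3],[-0.004,0,-0.3],[-0.004,0,-0.3],[-0.004,0,-0.3]],"twist":[[0,0,0],[0,0,0],[0,0,0],[0,0,0],[0,0,0],[0,0,0]],"fingers":[0.2,0.2,-1,-1,-1,-1]}' 40 >/dev/null; python3 m.py
for i in 1 2 3 4; do python3 -m creep '{"slide":[[0,0,0]],"twist":[[0,0,-0.0127]],"fingers":[-1]}' >/dev/null; python3 m.py; done
```

```text
17.3 p [0.4847 0.1266 0.1639] yaw 0.1371 (7.9 deg) F [ 0.7 -0.6  2.7] M [-0.069 -0.054  0.003] w 0.0134 j6 -0.02
17.4 p [0.4846 0.1266 0.1639] yaw 0.0557 (3.2 deg) F [ 1.8 -0.9  3.6] M [-0.073 -0.107  0.256] w 0.0134 j6 0.06
17.5 p [0.4846 0.1266 0.1639] yaw -0.0251 (-1.4 deg) F [ 1.1 -0.   3.1] M [-0.071 -0.118  0.183] w 0.0135 j6 0.14
17.6 p [0.4846 0.1266 0.1639] yaw -0.1048 (-6.0 deg) F [ 1.4 -1.   2.2] M [-0.111 -0.094  0.237] w 0.0135 j6 0.22
17.7 p [0.4846 0.1266 0.1639] yaw -0.1845 (-10.6 deg) F [ 1.  -0.8  3.2] M [-0.064 -0.066  0.236] w 0.0137 j6 0.30
```

```bash

for i in 1 2 3; do python3 -m creep '{"slide":[[0,0,0]],"twist":[[0,0,-0.0127]],"fingers":[-1]}' >/dev/null; python3 m.py; done
for i in 1 2 3; do python3 -m creep '{"slide":[[0,0,0]],"twist":[[0,0,0]],"fingers":[-1]}' >/dev/null; python3 m.py; done
```

```text
17.8 p [0.4847 0.1266 0.164 ] yaw -0.2643 (-15.1 deg) F [ 0.  -0.4  3.8] M [-0.083 -0.072  0.206] w 0.0133 j6 0.38
17.9 p [0.4846 0.1266 0.1639] yaw -0.3440 (-19.7 deg) F [ 0.3 -0.5  3.5] M [-0.072 -0.049  0.279] w 0.0136 j6 0.46
18.0 p [0.4846 0.1266 0.1639] yaw -0.4237 (-24.3 deg) F [ 0.8 -0.4  3.9] M [-0.068 -0.095  0.249] w 0.0134 j6 0.54
18.1 p [0.4846 0.1266 0.1639] yaw -0.4205 (-24.1 deg) F [ 1.2 -0.5  6. ] M [-0.153 -0.063  0.236] w 0.0133 j6 0.54
18.2 p [0.4846 0.1266 0.1639] yaw -0.4190 (-24.0 deg) F [ 1.6 -0.3  6. ] M [-0.131 -0.114  0.181] w 0.0132 j6 0.54
18.3 p [0.4846 0.1266 0.1639] yaw -0.4190 (-24.0 deg) F [ 1.2 -0.2  6.4] M [-0.144 -0.07   0.242] w 0.0133 j6 0.54
```

```bash

python3 -m creep '{"slide":[[0,0,0],[0,0,0]],"twist":[[0,0,-0.011],[0,0,-0.0225]],"fingers":[-1,-1]}' >/dev/null; python3 m.py
for i in 1 2 3; do python3 -m creep '{"slide":[[0,0,0]],"twist":[[0,0,0]],"fingers":[-1]}' >/dev/null; python3 m.py; done
```

```text
18.5 p [0.4846 0.1266 0.1639] yaw -0.5629 (-32.3 deg) F [ 0.5 -1.   6.1] M [-0.141 -0.099  0.363] w 0.0135 j6 0.68
18.6 p [0.4846 0.1266 0.1639] yaw -0.5613 (-32.2 deg) F [ 0.1 -0.7  6.7] M [-0.154 -0.097  0.29 ] w 0.0134 j6 0.68
18.7 p [0.4846 0.1266 0.1639] yaw -0.5602 (-32.1 deg) F [-0.3 -1.8  6.1] M [-0.078 -0.102  0.334] w 0.0132 j6 0.68
18.8 p [0.4846 0.1266 0.1639] yaw -0.5602 (-32.1 deg) F [ 1.  -1.2  5.6] M [-0.127 -0.117  0.299] w 0.0135 j6 0.68
```

```bash

python3 -m creep '{"slide":[[0,0,0],[0,0,0.3],[0,0,0.3],[0.687,0.267,0.3],[0.687,0.267,0.3],[0.687,0.267,0.3],[0.687,0.267,0.3],[0.687,0.267,0.3],[0.687,0.267,0.3],[0.687,0.267,0.3],[0.687,0.267,0.3],[0.687,0.267,0.3]],"twist":[[0,0,0],[0,0,0],[0,0,0],[0,0,0.1035],[0,0,0.1035],[0,0,0.1035],[0,0,0.1035],[0,0,0.1035],[0,0,0.1035],[0,0,0.1035],[0,0,0.1035],[0,0,0.1035]],"fingers":[0.2,0.2,0.2,0.2,0.2,0.2,0.2,0.2,0.2,0.2,0.2,0.2]}' 40 >/dev/null; python3 m.py
```

```text
20.0 p [0.586  0.1667 0.2074] yaw 0.0870 (5.0 deg) F [-0.1  0.2 -0.1] M [ 0.004 -0.034 -0.013] w 0.0512 j6 0.08
```

```bash

python3 -m creep '{"slide":[[0.006,0,-0.3],[0.006,0,-0.3],[0.006,0,-0.3],[0.006,0,-0.3],[0.006,0,-0.3],[0.006,0,-0.3]],"twist":[[0,0,0],[0,0,0],[0,0,0],[0,0,0],[0,0,0],[0,0,0]],"fingers":[0.2,0.2,-1,-1,-1,-1]}' 40 >/dev/null; python3 m.py
for i in 1 2 3 4; do python3 -m creep '{"slide":[[0,0,0]],"twist":[[0,0,-0.0127]],"fingers":[-1]}' >/dev/null; python3 m.py; done
```

```text
20.6 p [0.5876 0.167  0.1643] yaw 0.0875 (5.0 deg) F [-1.1 -0.3  5.5] M [ 0.027  0.313 -0.017] w 0.0134 j6 0.08
20.7 p [0.5876 0.167  0.1643] yaw 0.0061 (0.3 deg) F [-1.8  0.   5.5] M [0.012 0.31  0.152] w 0.0133 j6 0.16
20.8 p [0.5877 0.1669 0.1643] yaw -0.0749 (-4.3 deg) F [-2.2  0.4  5.8] M [-0.007  0.334  0.186] w 0.0134 j6 0.24
20.9 p [0.5877 0.1669 0.1643] yaw -0.1546 (-8.9 deg) F [-2.1  0.1  5.1] M [-0.069  0.343  0.22 ] w 0.0132 j6 0.32
21.0 p [0.5877 0.1669 0.1643] yaw -0.2343 (-13.4 deg) F [-2.2  1.1  5.8] M [0.002 0.323 0.266] w 0.0134 j6 0.40
```

```bash

for i in 1 2 3; do python3 -m creep '{"slide":[[0,0,0]],"twist":[[0,0,-0.0127]],"fingers":[-1]}' >/dev/null; python3 m.py; done
for i in 1 2 3; do python3 -m creep '{"slide":[[0,0,0]],"twist":[[0,0,0]],"fingers":[-1]}' >/dev/null; python3 m.py; done
```

```text
21.1 p [0.5877 0.1669 0.1643] yaw -0.3140 (-18.0 deg) F [-1.5  0.2  5.6] M [-0.029  0.287  0.235] w 0.0134 j6 0.48
21.2 p [0.5878 0.1669 0.1644] yaw -0.3938 (-22.6 deg) F [-2.4  0.5  5.7] M [-0.053  0.287  0.246] w 0.0134 j6 0.56
21.3 p [0.5878 0.1669 0.1644] yaw -0.4735 (-27.1 deg) F [-1.7 -0.4  5.5] M [-0.07   0.309  0.29 ] w 0.0132 j6 0.64
21.4 p [0.5878 0.1669 0.1643] yaw -0.4715 (-27.0 deg) F [-2.6  0.7  5.4] M [-0.012  0.305  0.26 ] w 0.0131 j6 0.63
21.5 p [0.5878 0.1668 0.1643] yaw -0.4703 (-26.9 deg) F [-1.7  0.2  6. ] M [-0.087  0.294  0.237] w 0.0135 j6 0.63
21.6 p [0.5878 0.1669 0.1643] yaw -0.4702 (-26.9 deg) F [-2.8 -0.1  5.9] M [-0.039  0.324  0.242] w 0.0129 j6 0.63
```

```bash

python3 -m creep '{"slide":[[0,0,0],[0,0,0]],"twist":[[0,0,-0.011],[0,0,-0.023]],"fingers":[-1,-1]}' >/dev/null; python3 m.py
for i in 1 2 3; do python3 -m creep '{"slide":[[0,0,0]],"twist":[[0,0,0]],"fingers":[-1]}' >/dev/null; python3 m.py; done
```

```text
21.8 p [0.5878 0.1668 0.1643] yaw -0.6175 (-35.4 deg) F [-1.8 -0.4  4.5] M [-0.048  0.296  0.365] w 0.0134 j6 0.78
21.9 p [0.5878 0.1668 0.1643] yaw -0.6158 (-35.3 deg) F [-2.2  0.4  5.2] M [-0.079  0.288  0.312] w 0.0129 j6 0.78
22.0 p [0.5878 0.1668 0.1643] yaw -0.6147 (-35.2 deg) F [-1.9 -0.3  5.2] M [-0.053  0.233  0.331] w 0.0134 j6 0.78
22.1 p [0.5878 0.1668 0.1644] yaw -0.6146 (-35.2 deg) F [-0.7 -0.7  6.3] M [-0.076  0.34   0.332] w 0.0137 j6 0.78
```

```bash

python3 -m creep '{"slide":[[0,0,0],[0,0,0.3],[0,0,0.3],[-0.42,-0.956,0.3],[-0.42,-0.956,0.3],[-0.42,-0.956,0.3],[-0.42,-0.956,0.3],[-0.42,-0.956,0.3],[-0.42,-0.956,0.3],[-0.42,-0.956,0.3],[-0.42,-0.956,0.3]],"twist":[[0,0,0],[0,0,0],[0,0,0],[0,0,0.0675],[0,0,0.0675],[0,0,0.0675],[0,0,0.0675],[0,0,0.0675],[0,0,0.0675],[0,0,0.0675],[0,0,0.0675]],"fingers":[0.2,0.2,0.2,0.2,0.2,0.2,0.2,0.2,0.2,0.2,0.2]}' 40 >/dev/null; python3 m.py
```

```text
23.2 p [0.5247 0.0245 0.2072] yaw -0.1901 (-10.9 deg) F [ 0.1  0.6 -0.3] M [-0.028  0.037  0.058] w 0.0511 j6 0.10
```

```bash

python3 -m creep '{"slide":[[0,-0.004,-0.3],[0,-0.004,-0.3],[0,-0.004,-0.3],[0,-0.004,-0.3],[0,-0.004,-0.3],[0,-0.004,-0.3]],"twist":[[0,0,0],[0,0,0],[0,0,0],[0,0,0],[0,0,0],[0,0,0]],"fingers":[0.2,0.2,-1,-1,-1,-1]}' 40 >/dev/null; python3 m.py
for i in 1 2 3 4; do python3 -m creep '{"slide":[[0,0,0]],"twist":[[0,0,-0.0127]],"fingers":[-1]}' >/dev/null; python3 m.py; done
```

```text
23.8 p [0.5246 0.0231 0.164 ] yaw -0.1916 (-11.0 deg) F [-2.6  1.6  5.5] M [0.262 0.342 0.028] w 0.0133 j6 0.10
23.9 p [0.5246 0.0231 0.164 ] yaw -0.2731 (-15.6 deg) F [-2.5  1.7  6.5] M [0.356 0.368 0.188] w 0.0134 j6 0.18
24.0 p [0.5245 0.0231 0.164 ] yaw -0.3541 (-20.3 deg) F [-3.7  2.1  6.1] M [0.304 0.35  0.199] w 0.0134 j6 0.26
24.1 p [0.5245 0.0231 0.1641] yaw -0.4338 (-24.9 deg) F [-2.6  2.2  6. ] M [0.332 0.36  0.284] w 0.0134 j6 0.34
24.2 p [0.5245 0.0232 0.1641] yaw -0.5136 (-29.4 deg) F [-2.4  2.6  6.3] M [0.272 0.367 0.146] w 0.0130 j6 0.42
```

```bash

for i in 1 2 3; do python3 -m creep '{"slide":[[0,0,0]],"twist":[[0,0,-0.0127]],"fingers":[-1]}' >/dev/null; python3 m.py; done
for i in 1 2 3; do python3 -m creep '{"slide":[[0,0,0]],"twist":[[0,0,0]],"fingers":[-1]}' >/dev/null; python3 m.py; done
```

```text
24.3 p [0.5244 0.0232 0.1641] yaw -0.5933 (-34.0 deg) F [-2.2  2.4  6.2] M [0.267 0.413 0.26 ] w 0.0133 j6 0.50
24.4 p [0.5244 0.0232 0.1641] yaw -0.6730 (-38.6 deg) F [-2.1  2.2  5.6] M [0.329 0.405 0.303] w 0.0133 j6 0.58
24.5 p [0.5243 0.0232 0.1641] yaw -0.7528 (-43.1 deg) F [-2.5  3.   7.2] M [0.379 0.42  0.287] w 0.0132 j6 0.66
24.6 p [0.5243 0.0232 0.1641] yaw -0.7508 (-43.0 deg) F [-2.8  2.5  6.1] M [0.288 0.467 0.282] w 0.0128 j6 0.66
24.7 p [0.5243 0.0232 0.1641] yaw -0.7495 (-42.9 deg) F [-2.6  2.1  5.6] M [0.321 0.439 0.265] w 0.0134 j6 0.66
24.8 p [0.5243 0.0232 0.1641] yaw -0.7496 (-42.9 deg) F [-2.1  2.1  6.1] M [0.297 0.458 0.263] w 0.0132 j6 0.66
```

```bash

python3 -m creep '{"slide":[[0,0,0],[0,0,0]],"twist":[[0,0,-0.012],[0,0,-0.0245]],"fingers":[-1,-1]}' >/dev/null; python3 m.py
for i in 1 2 3; do python3 -m creep '{"slide":[[0,0,0]],"twist":[[0,0,0]],"fingers":[-1]}' >/dev/null; python3 m.py; done
```

```text
25.0 p [0.5242 0.0233 0.1641] yaw -0.9064 (-51.9 deg) F [-2.9  2.9  7.1] M [0.365 0.463 0.287] w 0.0132 j6 0.82
25.1 p [0.5242 0.0233 0.1641] yaw -0.9046 (-51.8 deg) F [-2.6  1.8  7.4] M [0.285 0.452 0.349] w 0.0135 j6 0.82
25.2 p [0.5242 0.0233 0.1641] yaw -0.9033 (-51.8 deg) F [-2.1  2.4  6.4] M [0.279 0.522 0.296] w 0.0135 j6 0.81
25.3 p [0.5243 0.0232 0.1641] yaw -0.9033 (-51.8 deg) F [-2.6  1.2  6.2] M [0.305 0.475 0.302] w 0.0130 j6 0.81
```

```bash

python3 -m creep '{"slide":[[0,0,0],[0,0,0],[0,0,0.3],[0,0,0.6],[0,0,1],[-0.9,-1,1],[-0.9,-1,1],[-0.9,-1,1],[-0.9,-1,1],[-0.9,-1,1],[-0.9,-1,1]],"twist":[[0,0,0],[0,0,0],[0,0,0],[0,0,0],[0,0,0],[0,0,0],[0,0,0],[0,0,0],[0,0,0],[0,0,0],[0,0,0]],"fingers":[0.2,0.2,0.2,0.2,0.2,0.2,0.2,0.2,0.2,0.2,0.2]}' 40 >/dev/null; python3 m.py
python3 -m creep '{"slide":[[0,-1,0],[0,-1,0],[0,-1,0],[0,-1,0],[0,-1,0]],"twist":[[0,0,0],[0,0,0],[0,0,0],[0,0,0],[0,0,0]],"fingers":[0.2,0.2,0.2,0.2,0.2]}' >/dev/null; python3 m.py
python3 - <<'E'
from rig import telemetry, optics
import cv2,numpy as np
for n in("side","top"):
    d=optics.get_image(n); np.savez(f"pics/{n}6.npz",**d); cv2.imwrite(f"pics/{n}6.png",d["img"])
E
python3 - <<'E'
from h import *
d=load("top6");P=pts(d);z=P[...,2]
for k,(u,v) in {'A':(253,175),'B':(212,191),'C':(269,215),'D':(228,232)}.items():
    m=np.zeros(z.shape,bool);m[v-14:v+15,u-14:u+15]=1
    m&=(z>0.187)&(z<0.2); q=P[m][:,:2]
    if len(q)<20: print(k,len(q));continue
    a=q-q.mean(0);V=np.linalg.eigh(a.T@a)[1][:,1]; yaw=np.degrees(np.arctan2(V[1],V[0]))
    print(k,len(q),q.mean(0).round(4),"tool yaw equiv",((yaw-90+90)%180-90).round(1))
E
```

```text
26.4 p [ 0.3889 -0.1283  0.3127] yaw -0.9078 (-52.0 deg) F [ 0.1  0.9 -1.1] M [-0.03  -0.035 -0.019] w 0.0514 j6 0.42
26.9 p [ 0.3903 -0.2773  0.3114] yaw -0.9042 (-51.8 deg) F [-0.   0.3 -0.2] M [0.033 0.018 0.064] w 0.0510 j6 0.14
A 91 [0.6268 0.062 ] tool yaw equiv 23.2
B 95 [0.5868 0.1646] tool yaw equiv -25.7
C 96 [0.5236 0.022 ] tool yaw equiv -42.3
D 97 [0.4843 0.1249] tool yaw equiv -21.6
```

View pics/side6.png

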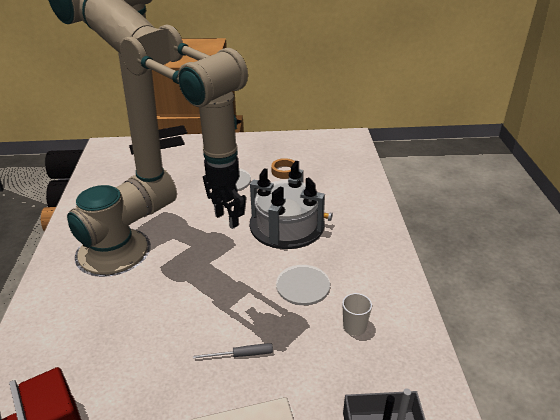

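View pics/top6.png

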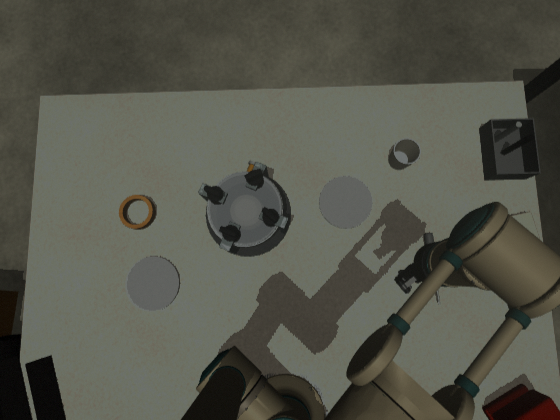

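Both views show the arm clear and the four knobs free at top (254,178), (213,193), (270,215) and (231,234). The tape (137,211), driver (432,265) and beaker (405,152) are where they started. The bars sprang back 0.17–0.19 rad from the held angle, close to what the held moments predict. I'm handing in.

```bash
python3 -c "
from rig import order
print(order.sign_off())"; python3 m.py
```

```text
the job is handed in; nothing more can be done
None
the job is handed in; nothing more can be done
```

I tightened all four knobs in two rounds, in cross order A, D, B, C both times (A–D and B–C are the opposite pairs), and handed the job in at about 27 s of the 72 s.

- **Snug round:** I turned each knob until its moment jumped, and stopped about 0.06–0.2 rad past touch. Knob A went furthest, roughly 0.16–0.24 rad past, close to the 0.25 rad limit.
- **Firm round:** I turned each held bar to about 0.73–0.75 rad past its touch angle. The moment held at about 0.31–0.33 N m on all four, which points to roughly 15–16 N of clamp force, well under the 25 N at which the cover cracks. There is no direct force reading.
- **Last pictures:** All four knobs were let go and the arm was clear of them. The tape roll, screwdriver and beaker were where they started, judged by eye.
- **Uncertain or disagreeing:**
  - Moment readings were noisy (about ±0.04 N m), so each touch angle is known only to about ±0.04 rad. C's touch was the least clear.
  - The bars sprang back 0.17–0.19 rad after release, slightly more than the 0.05–0.15 rad stated and the roughly 0.155–0.165 rad the held moments imply. The pictures measure angle only to about a degree.
  - The knobs felt about 2 mm further in +y than the cameras showed, so I corrected for that. I also regripped knob A once before turning it, because the first grip was off centre along the bar.

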